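Find the food box whose lid rocks and press it shut

TASK

Four food boxes with teal lids are packed for the fridge, but one lid is not shut: it only rests on the box's two snap tongues and rocks. Press lightly with a fingertip near the long edges of the lids until you find the one that tips, then press that lid down at its middle until it snaps home and lies flush on its box. Only touch and press, without leaning heavily on any lid: lift nothing, and leave the boxes, the other lids and everything round them as they stand.

Things in the scene. Friction and masses are not known exactly. Their poses are not given: they have to be found in the camera images.
- box_a: one of four identical loose white food boxes (0.5 kg), 122 mm long (x), 90 mm wide (y), rim 52 mm up; origin: centre of its underside, z up. A springy teal tongue in the middle of each short end (x = +-58 mm) has an 18 mm wide nose that holds a shut lid. An unshut lid rests level on the two noses, 5 mm above the rim; pressed at its middle with 10 to 20 N it snaps past them onto the rim (well off the middle only one end may go: then press the other)
- lid_a: flat teal lid on box_a, a rigid part of 0.1 kg, 127 mm long (x), 95 wide (y), axes as the box's. Origin: centre of the plate's underside; flat top 5 mm above it. Shut: origin 52 and top 57 mm above the box's underside, firm all over. Not shut: top at 62 mm; a light press (2 to 6 N) 30 to 40 mm to either side of its long centre line tips it about 0.15 rad, till its edge meets the rim; let go, it tips back
- box_b: one of four identical loose white food boxes (0.5 kg), 122 mm long (x), 90 mm wide (y), rim 52 mm up; origin: centre of its underside, z up. A springy teal tongue in the middle of each short end (x = +-58 mm) has an 18 mm wide nose that holds a shut lid. An unshut lid rests level on the two noses, 5 mm above the rim; pressed at its middle with 10 to 20 N it snaps past them onto the rim (well off the middle only one end may go: then press the other)
- lid_b: flat teal lid on box_b, a rigid part of 0.1 kg, 127 mm long (x), 95 wide (y), axes as the box's. Origin: centre of the plate's underside; flat top 5 mm above it. Shut: origin 52 and top 57 mm above the box's underside, firm all over. Not shut: top at 62 mm; a light press (2 to 6 N) 30 to 40 mm to either side of its long centre line tips it about 0.15 rad, till its edge meets the rim; let go, it tips back
- box_c: one of four identical loose white food boxes (0.5 kg), 122 mm long (x), 90 mm wide (y), rim 52 mm up; origin: centre of its underside, z up. A springy teal tongue in the middle of each short end (x = +-58 mm) has an 18 mm wide nose that holds a shut lid. An unshut lid rests level on the two noses, 5 mm above the rim; pressed at its middle with 10 to 20 N it snaps past them onto the rim (well off the middle only one end may go: then press the other)
- lid_c: flat teal lid on box_c, a rigid part of 0.1 kg, 127 mm long (x), 95 wide (y), axes as the box's. Origin: centre of the plate's underside; flat top 5 mm above it. Shut: origin 52 and top 57 mm above the box's underside, firm all over. Not shut: top at 62 mm; a light press (2 to 6 N) 30 to 40 mm to either side of its long centre line tips it about 0.15 rad, till its edge meets the rim; let go, it tips back
- box_d: one of four identical loose white food boxes (0.5 kg), 122 mm long (x), 90 mm wide (y), rim 52 mm up; origin: centre of its underside, z up. A springy teal tongue in the middle of each short end (x = +-58 mm) has an 18 mm wide nose that holds a shut lid. An unshut lid rests level on the two noses, 5 mm above the rim; pressed at its middle with 10 to 20 N it snaps past them onto the rim (well off the middle only one end may go: then press the other)
- lid_d: flat teal lid on box_d, a rigid part of 0.1 kg, 127 mm long (x), 95 wide (y), axes as the box's. Origin: centre of the plate's underside; flat top 5 mm above it. Shut: origin 52 and top 57 mm above the box's underside, firm all over. Not shut: top at 62 mm; a light press (2 to 6 N) 30 to 40 mm to either side of its long centre line tips it about 0.15 rad, till its edge meets the rim; let go, it tips back
- tea_mug: cream mug, 78x116x101 mm; origin under its middle. A bystander, loose.
- pepper_mill: dark wooden pepper mill, 58 mm across, 170 mm tall; origin under its middle. A bystander, loose.
- onion: red onion, about 84x81x82 mm; origin under its middle. A bystander, loose.
- lemon_loose: lemon, about 75x58x59 mm; origin under its middle. A bystander, loose.
- tomato: tomato, about 65 mm; origin under its middle. A bystander, loose.
- garlic: garlic bulb, about 55 mm; origin under its middle. A bystander, loose.

How it is judged:
On the way:
1. the loose lid has been found: a press near its long edge tips it by more than 0.08 rad (((angle between the z axis of lid_a and the z axis of box_a, either way round above 0.08 rad and angle between box_a's own z axis and vertical below 0.03 rad and contact force between the fingers and lid_a above 0.1 N) or (angle between the z axis of lid_b and the z axis of box_b, either way round above 0.08 rad and angle between box_b's own z axis and vertical below 0.03 rad and contact force between the fingers and lid_b above 0.1 N) or (angle between the z axis of lid_c and the z axis of box_c, either way round above 0.08 rad and angle between box_c's own z axis and vertical below 0.03 rad and contact force between the fingers and lid_c above 0.1 N) or (angle between the z axis of lid_d and the z axis of box_d, either way round above 0.08 rad and angle between box_d's own z axis and vertical below 0.03 rad and contact force between the fingers and lid_d above 0.1 N))), for 0.1 s.
At the end, for the whole second after the job is handed in: all four lids lie shut and at rest on their boxes: underside within 1.5 mm of the rim's height (52 mm above the box's underside), parallel to the box within 0.02 rad, centred within 4 mm, and the boxes stand level on the worktop (z of lid_a in the frame of box_a between 0.0505 and 0.0535 m and angle between the z axis of lid_a and the z axis of box_a, either way round below 0.02 rad and horizontal distance between lid_a and box_a below 0.004 m and linear speed of each of lid_a, box_a, lid_b, box_b, lid_c, box_c, lid_d, box_d below 0.02 m/s and angle between each of box_a, box_b, box_c, box_d's own z axis and vertical below 0.03 rad and z of lid_b in the frame of box_b between 0.0505 and 0.0535 m and angle between the z axis of lid_b and the z axis of box_b, either way round below 0.02 rad and horizontal distance between lid_b and box_b below 0.004 m and z of lid_c in the frame of box_c between 0.0505 and 0.0535 m and angle between the z axis of lid_c and the z axis of box_c, either way round below 0.02 rad and horizontal distance between lid_c and box_c below 0.004 m and z of lid_d in the frame of box_d between 0.0505 and 0.0535 m and angle between the z axis of lid_d and the z axis of box_d, either way round below 0.02 rad and horizontal distance between lid_d and box_d below 0.004 m); the robot touches nothing.
It fails at once if a food box is lifted, or pushed more than 30 mm from where it stood (height (world z) of any of box_a, box_b, box_c, box_d above 0.012 m or distance of any of box_a, box_b, box_c, box_d from where it was at the start of the episode above 0.03 m).
It fails at once if a lid is lifted or prised off its box (z of lid_a in the frame of box_a above 0.068 m or z of lid_b in the frame of box_b above 0.068 m or z of lid_c in the frame of box_c above 0.068 m or z of lid_d in the frame of box_d above 0.068 m).
It fails at once if a lid is leaned on with more than 60 N (contact force between any of the arm, the fingers and lid_a above 60 N or contact force between any of the arm, the fingers and lid_b above 60 N or contact force between any of the arm, the fingers and lid_c above 60 N or contact force between any of the arm, the fingers and lid_d above 60 N).
It fails at once if a bystander is shifted by more than 30 mm (distance of any of tea_mug, pepper_mill, onion, lemon_loose, tomato, garlic from where it was at the start of the episode above 0.03 m).
It also fails if it takes over 48 s, if anything falls off the work surface, if the arm or the gripper's body presses on something with over 40 N, if the wrist force passes 120 N, or if a joint passes its speed limit or range.

ROBOT

A 6-joint arm with a two-finger parallel gripper is mounted at the origin on a cart in front of the work surface, level with it; the furniture and walls round the work are solid. World frame = base frame: x ahead of the robot, y to its left, z up, the work surface at z = 0. Lengths are in m, angles in rad, forces in N, time in s.
With the tool pointing down it reaches from about 0.35 to 0.85 m from the base axis. Payload 8.1 kg.
Tool frame: the origin (TCP) lies between the finger pads; the fingertips stand 14 mm ahead of it and the grasp point (between the pads) lies 5 mm behind it (robot.tip_reach is the z of the fingertips in the tool frame, in m); z points along the fingers, y is the line along which they close (so a half turn about z gives the same grasp; the last joint's range is limited). The gripper opens to 93 mm and grips with 3 to 60 N. Pads are 15 mm wide; open, the fingers measure 128 mm over their backs; the gripper's body (75 mm by 188 mm) begins 65 mm behind the grasp point.
Start: joints at [-1.348, 0.13, 1.488, -0, 1.523, -0.085], TCP at [0.182, -0.572, 0.233] pointing down, gripper open.
Joint ranges: [-2.96, 2.96], [-0.89, 2.26], [0.02, 2.5], [-1.34, 4.48], [0, 2.73], [-2.66, 2.66]. Speed limits (rad/s): [2.39, 2.39, 2.79, 3.14, 3.14, 3.14].

INTERFACE

Orientations are given as a rotation vector (axis times angle).
In Python, from plant import robot gives the robot as it stands. The module is installed in compiled form; this text tells all that it offers.
- The arm moves only by the shell command python3 -m handwheel 'ROWS' [FORCE]. ROWS is JSON, a list of rows, each a list of 7 numbers: the closure, from -1 (fully open) to 1 (shut), then the shift along the tool's x, y, z each as a share of 100 cm, from -1 to 1, then the turn, a rotation vector about the tool's x, y, z each as a share of 180 degrees, from -1 to 1. In form: [[grip, tx, ty, tz, rx, ry, rz], ...]. A call has 1 to 20 rows; each row is the pose to reach, as a shift and turn from the pose commanded when the call began, along the tool's axes at that moment, turning the shorter way round; what a row does not reach only later rows make up. A row lasts 1/8 s, in which the tool goes at most 62.5 mm and 10.7 degrees, less where a joint would pass 70% of its speed; a pose out of reach is approached as far as the arm can. A call with a number of a shift or a turn outside -1 to 1 is refused whole. A call with a gripper value outside its range is refused whole. The fingers move at their own pace and stop on an object; FORCE is the grip in N (left out, the last holds). Time passes only in rows, so rows that repeat a pose let the fingers close. It gives the time, the measured TCP pose, the force, the opening and the grip force at its end, in the units of the state.
- robot.read_state(): the state, without advancing time (a new reading comes with each control period).
- robot.read_camera(name): name is "scene" or "top"; returns a dict with "frame" (384x512x3 uint8, red, green, blue), "fx", "fy", "cx", "cy" (pixels), "k1" (the pictures are not rectified: a ray, as slopes to the right and down, at radius r is drawn at 1 + k1 r^2 times it, then the intrinsics apply), "rvec" (rotation vector, rad) and "tvec" (3), from world to camera coordinates, as OpenCV has them. Camera axes: x right, y down, z forward; pixel columns grow to the right and rows downward; lengths in m; the calibration is good to about 2 mm. A picture is of the moment at which its call begins. There is no depth.
- robot.close_job(): hands the job in; it is judged then, once.
Trained networks look in a picture, given as the dict that the camera call returned (one of the last four; its "shot" number tells which), for a name from the list of things; names that differ only in an ending like _2 or _b are one class to them, and where a whole thing is asked for, a point or a joint stands for the part that bears it (a point fixed in the world has none). Each returns a list of dicts, best first, with "conf" (0 to 1); they miss things now and then, are a little off and sometimes report something else, mostly with a low value. They report only what shows in the picture. A call takes as long as a camera call.
- robot.regions_of(picture, name): "mask" (384x512 bool, what is visible of it) and "rect" ([left, top, right, bottom] in pixels, round what is visible of it).
The state is a dict: "t": time; "q": joint angles; "dq": joint speeds; "joint_torque": joint torques, N m; "tool_pos": TCP position; "orientation": TCP orientation; "force": force on the tool from outside, world axes, zero at the start; "wrist_torque": the same for the moment, N m; "opening": finger opening in m; "gripper_force": force on a finger pad.
Only numpy, scipy, OpenCV 4.12 (cv2) and the standard library are available. Lean on these libraries where they do the work, as an engineer would, in place of code of your own. Each camera call takes 0.05 s, during which the arm holds its last target. There are 200 camera calls.

## Working session

There is one attempt and no reset: what is moved stays moved. The work goes in short steps, Python scripts to look and compute and a shell command to move; the robot and the scene stay as the last step left them, time stands still between calls to the robot, and variables do not carry over. Pictures are saved under pics/ and viewed, at most 10 in all, crops included, and the job is handed in when it is done.

```bash
mkdir -p pics; cat > h.py <<'E'
import numpy as np, cv2
from plant import robot
def project(p,P):
    R,_=cv2.Rodrigues(np.array(p["rvec"],float)); c=np.asarray(P,float)@R.T+np.array(p["tvec"],float).ravel()
    s=c[:,:2]/c[:,2:]; s=s*(1+p["k1"]*(s**2).sum(1,keepdims=True))
    return s*[p["fx"],p["fy"]]+[p["cx"],p["cy"]]
def unproject(p,uv,z):
    R,_=cv2.Rodrigues(np.array(p["rvec"],float)); t=np.array(p["tvec"],float).ravel()
    d=(np.asarray(uv,float)-[p["cx"],p["cy"]])/[p["fx"],p["fy"]]; s=d.copy()
    for _ in range(10): s=d/(1+p["k1"]*(s**2).sum(1,keepdims=True))
    r=np.c_[s,np.ones(len(s))]@R; o=-R.T@t
    return o+r*((z-o[2])/r[:,2:])
E
python3 - <<'E'
from h import *
for n in("top","scene"):
    p=robot.read_camera(n); cv2.imwrite(f"pics/{n}0.png",cv2.cvtColor(p["frame"],cv2.COLOR_RGB2BGR))
    for o in ("lid_a","tea_mug","pepper_mill","onion","lemon_loose","tomato","garlic"):
        for r in robot.regions_of(p,o):
            if r["conf"]<.3: continue
            m=r["mask"].astype(np.uint8); c=max(cv2.findContours(m,0,1)[0],key=cv2.contourArea)[:,0]
            w=unproject(p,c,.057)[:,:2].astype(np.float32)
            q=cv2.minAreaRect(w*1000); print(n,o,round(r["conf"],2),r["rect"],np.round(q[0]),np.round(q[1]),round(q[2],1))
s=robot.read_state(); print(s["tool_pos"],s["orientation"],s["force"],robot.tip_reach,s["t"])
E
```

```text
top lid_a 0.73 [283.0, 165.3, 325.4, 197.9] [ 590. -153.] [ 95. 124.] 9.4
top lid_a 0.64 [337.1, 208.0, 387.1, 250.4] [ 452. -328.] [128.  97.] 74.1
top lid_a 0.62 [232.4, 210.4, 277.3, 246.3] [445.  -1.] [129.  99.] 82.5
top lid_a 0.57 [138.0, 201.8, 182.2, 239.7] [459. 283.] [ 95. 126.] 8.6
top tea_mug 0.96 [87.0, 202.8, 123.8, 233.2] [464. 455.] [ 83. 115.] 3.3
top tea_mug 0.5 [141.7, 201.0, 184.0, 237.4] [460. 280.] [ 99. 138.] 8.1
top pepper_mill 0.86 [370.8, 146.1, 399.8, 171.7] [ 663. -411.] [ 57. 109.] 35.3
top onion 0.57 [365.5, 177.5, 393.1, 203.5] [ 565. -386.] [78. 79.] 1.1
top lemon_loose 0.67 [388.9, 212.4, 406.1, 238.1] [ 455. -448.] [54. 64.] 89.5
top lemon_loose 0.38 [89.9, 203.5, 125.2, 235.2] [466. 456.] [ 86. 115.] 1.6
top tomato 0.52 [246.1, 163.9, 263.6, 186.4] [613.  -5.] [59. 59.] 1.1
top garlic 0.47 [295.1, 226.1, 309.5, 249.8] [ 420. -145.] [51. 47.] 46.0
scene lid_a 0.77 [274.5, 195.8, 310.6, 216.7] [ 584. -158.] [ 94. 127.] 12.5
scene lid_a 0.73 [223.0, 198.4, 259.5, 225.3] [441.  -7.] [129. 101.] 83.4
scene lid_a 0.7 [294.7, 229.2, 337.5, 262.3] [ 456. -326.] [125. 103.] 71.6
scene lid_a 0.51 [193.8, 177.5, 208.9, 194.8] [476. 239.] [110.  58.] 43.4
scene onion 0.55 [336.4, 231.7, 342.7, 247.4] [ 537. -382.] [76. 29.] 19.4
scene tomato 0.66 [259.9, 189.4, 273.4, 204.1] [586. -32.] [94. 52.] 36.7
scene tomato 0.35 [181.3, 180.1, 204.6, 203.7] [449. 215.] [175.  76.] 33.7
scene garlic 0.54 [256.0, 232.1, 275.0, 248.5] [ 390. -176.] [66. 48.] 36.9
[ 0.18181822 -0.57181612  0.23267873] [3.10439003e+00 4.81556469e-01 2.34648893e-05] [ 0.03012438  0.17295206 -0.28450834] 0.014 0.8
```

View pics/top0.png

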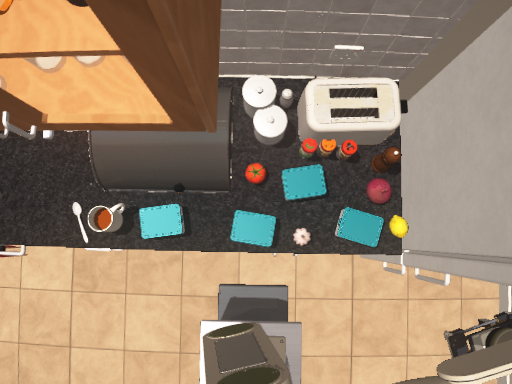

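View pics/scene0.png

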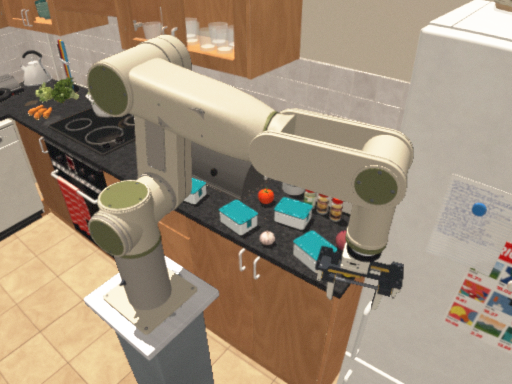

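The top view shows four lids, at about (304,182), (360,227), (254,228) and (161,221) px. The network agrees, and the scene view is consistent for the three lids it sees clearly. I'll square the tool to the world axes with the fingers shut, clear of the fridge, then probe each lid.

```bash
python3 -m handwheel '[[1,0.134,-0.19,0,0,0,0.098],[1,0.134,-0.19,0,0,0,0.098],[1,0.134,-0.19,0,0,0,0.098],[1,0.134,-0.19,0,0,0,0.098],[1,0.134,-0.19,0,0,0,0.098],[1,0.134,-0.19,0,0,0,0.098],[1,0.134,-0.19,0,0,0,0.098]]' 20
```

```text
t: 1.68
tool_pos: [0.2516, -0.351, 0.2326]
orientation: [3.142, -0.002, -0.0]
force: [0.8, -0.2, 0.3]
opening: 0.0275
gripper_force: 0.0
```

```bash
python3 -m handwheel '[[1,0.168,-0.034,0.05,0,0,0],[1,0.168,-0.034,0.08,0,0,0],[1,0.168,-0.034,0.14,0,0,0],[1,0.168,-0.034,0.14,0,0,0],[1,0.168,-0.034,0.145,0,0,0],[1,0.168,-0.034,0.149,0,0,0],[1,0.168,-0.034,0.149,0,0,0]]'
```

```text
t: 2.55
tool_pos: [0.4199, -0.3175, 0.0851]
orientation: [3.14, -0.002, 0.002]
force: [-0.3, -0.4, -0.4]
opening: 0.0006
gripper_force: 0.0
```

```bash
python3 -m handwheel '[[1,0,0,0.003,0,0,0],[1,0,0,0.006,0,0,0],[1,0,0,0.008,0,0,0],[1,0,0,0.01,0,0,0],[1,0,0,0.012,0,0,0],[1,0,0,0.012,0,0,0],[1,0,0,0.012,0,0,0]]'
```

```text
t: 3.42
tool_pos: [0.4201, -0.3163, 0.0728]
orientation: [3.141, 0.0, 0.0]
force: [-4.7, 3.0, 11.8]
opening: 0.0009
gripper_force: 6.1
```

```bash
python3 - <<'E'
from h import *
p=robot.read_camera("scene"); f=p["frame"][190:310,240:400]
cv2.imwrite("pics/s1.png",cv2.cvtColor(cv2.resize(f,None,fx=5,fy=5,interpolation=3),cv2.COLOR_RGB2BGR))
s=robot.read_state(); print(s["tool_pos"],s["force"],s["wrist_torque"])
E
```

```text
[ 0.42009329 -0.31632296  0.07282171] [-5.95620946  2.56080902 10.6774933 ] [0.64055516 0.83040876 0.03476932]
```

View pics/s1.png

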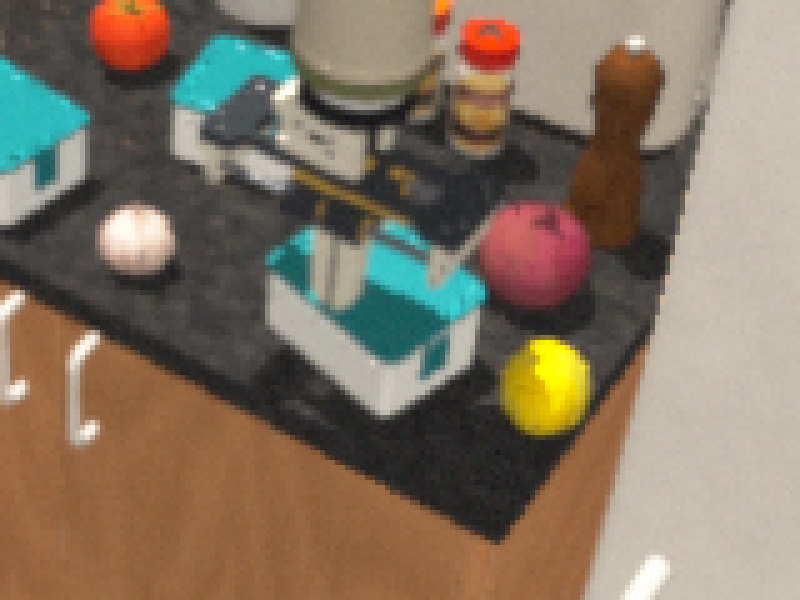

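The fingers are at about (340,300) in the crop, on the near long edge. The shading leaves the tip unclear, so I'll back off slightly and read the force and height.

```bash
python3 -m handwheel '[[1,0,0,-0.001,0,0,0],[1,0,0,-0.001,0,0,0]]'; python3 -m handwheel '[[1,0,0,-0.001,0,0,0],[1,0,0,-0.001,0,0,0]]';python3 -m handwheel '[[1,0,0,-0.001,0,0,0],[1,0,0,-0.001,0,0,0]]';python3 -m handwheel '[[1,0,0,-0.02,0,0,0],[1,0,0,-0.02,0,0,0],[1,0,0,-0.02,0,0,0]]'
```

```text
t: 3.72
tool_pos: [0.4201, -0.3163, 0.0731]
orientation: [3.141, 0.0, 0.0]
force: [-2.0, 1.0, 6.3]
opening: 0.0005
gripper_force: 3.4
t: 3.98
tool_pos: [0.42, -0.3162, 0.0735]
orientation: [3.142, -0.0, 0.0]
force: [-0.9, 0.0, 2.3]
opening: 0.0002
gripper_force: 0.6
t: 4.22
tool_pos: [0.42, -0.3161, 0.0746]
orientation: [-3.141, 0.0, -0.0]
force: [-0.1, 0.2, 0.8]
opening: 0.0004
gripper_force: 0.2
t: 4.6
tool_pos: [0.4198, -0.316, 0.0941]
orientation: [-3.141, 0.0, 0.0]
force: [0.0, -0.1, -0.6]
opening: 0.0007
gripper_force: 0.0
```

Firm at TCP z ≈ 0.0735, so lid 2 is shut. Next is the lid at (0.587, -0.155).

```bash
python3 -m handwheel '[[1,0.03,-0.035,-0.03,0,0,0],[1,0.133,-0.155,-0.03,0,0,0],[1,0.133,-0.155,-0.03,0,0,0],[1,0.133,-0.155,-0.03,0,0,0],[1,0.133,-0.155,-0.015,0,0,0],[1,0.133,-0.155,0.0,0,0,0],[1,0.133,-0.155,0.006,0,0,0],[1,0.133,-0.155,0.006,0,0,0]]'; python3 -m handwheel '[[1,0,0,0.004,0,0,0],[1,0,0,0.007,0,0,0],[1,0,0,0.010,0,0,0],[1,0,0,0.012,0,0,0],[1,0,0,0.014,0,0,0],[1,0,0,0.014,0,0,0],[1,0,0,0.014,0,0,0]]'
```

```text
t: 5.6
tool_pos: [0.5517, -0.1618, 0.0875]
orientation: [-3.141, 0.003, 0.003]
force: [-0.6, 0.1, 0.3]
opening: 0.0006
gripper_force: 0.0
t: 6.48
tool_pos: [0.553, -0.1611, 0.0747]
orientation: [3.142, -0.0, 0.0]
force: [-0.1, 0.5, 0.7]
opening: 0.0006
gripper_force: 0.0
```

```bash
python3 -m handwheel '[[1,0,0,-0.045,0,0,0],[1,-0.145,-0.162,-0.045,0,0,0],[1,-0.145,-0.162,-0.045,0,0,0],[1,-0.145,-0.162,-0.045,0,0,0],[1,-0.145,-0.162,-0.045,0,0,0],[1,-0.145,-0.162,-0.02,0,0,0],[1,-0.145,-0.162,-0.014,0,0,0],[1,-0.145,-0.162,-0.014,0,0,0]]'; python3 -m handwheel '[[1,0,0,0.004,0,0,0],[1,0,0,0.007,0,0,0],[1,0,0,0.010,0,0,0],[1,0,0,0.012,0,0,0],[1,0,0,0.014,0,0,0],[1,0,0,0.014,0,0,0],[1,0,0,0.014,0,0,0]]'
```

```text
t: 7.48
tool_pos: [0.4078, 0.0007, 0.0886]
orientation: [-3.142, 0.001, 0.001]
force: [-0.2, 0.7, -1.3]
opening: 0.0002
gripper_force: 0.0
t: 8.35
tool_pos: [0.408, 0.0009, 0.0747]
orientation: [3.142, -0.0, 0.0]
force: [-0.4, 0.6, 0.4]
opening: 0.0002
gripper_force: 0.0
```

```bash
python3 -m handwheel '[[1,0,0,-0.045,0,0,0],[1,0.016,-0.277,-0.045,0,0,0],[1,0.016,-0.277,-0.045,0,0,0],[1,0.016,-0.277,-0.045,0,0,0],[1,0.016,-0.277,-0.045,0,0,0],[1,0.016,-0.277,-0.045,0,0,0],[1,0.016,-0.277,-0.02,0,0,0],[1,0.016,-0.277,-0.014,0,0,0],[1,0.016,-0.277,-0.014,0,0,0]]'; python3 -m handwheel '[[1,0,0,0.004,0,0,0],[1,0,0,0.007,0,0,0],[1,0,0,0.010,0,0,0],[1,0,0,0.012,0,0,0],[1,0,0,0.014,0,0,0],[1,0,0,0.014,0,0,0],[1,0,0,0.014,0,0,0]]'
```

```text
t: 9.48
tool_pos: [0.4236, 0.2773, 0.0883]
orientation: [3.141, -0.001, -0.002]
force: [-0.7, 0.4, 0.5]
opening: 0.0004
gripper_force: 0.0
t: 10.35
tool_pos: [0.424, 0.2779, 0.0747]
orientation: [-3.142, 0.0, 0.0]
force: [-0.4, 0.9, 0.5]
opening: 0.0006
gripper_force: 0.0
```

The tipping force may be hidden in the noise, since the lid is so light. Firm height is the better test, so I'll press deeper here.

```bash
for i in 1 2 3 4; do python3 -m handwheel '[[1,0,0,0.001,0,0,0],[1,0,0,0.001,0,0,0],[1,0,0,0.001,0,0,0]]' | grep -E "tool|^force"; done
```

```text
tool_pos: [0.424, 0.2779, 0.0737]
force: [0.5, -0.7, -0.5]
tool_pos: [0.424, 0.2778, 0.0726]
force: [-0.3, 0.3, -0.1]
tool_pos: [0.424, 0.2779, 0.0716]
force: [-0.2, 0.3, 0.4]
tool_pos: [0.4241, 0.2779, 0.0713]
force: [-1.7, -1.6, 5.4]
```

Lid 4 is firm at 0.0713, which matches 57 mm. Lid 2 stopped 2.2 mm higher, which fits a lid tipped about 0.15 rad over the nose edge. I'll go back to lid 2 and feel at its middle.

```bash
python3 -m handwheel '[[1,0,0,-0.05,0,0,0],[1,0.03,0.605,-0.05,0,0,0],[1,0.03,0.605,-0.05,0,0,0],[1,0.03,0.605,-0.05,0,0,0],[1,0.03,0.605,-0.05,0,0,0],[1,0.03,0.605,-0.05,0,0,0],[1,0.03,0.605,-0.05,0,0,0],[1,0.03,0.605,-0.05,0,0,0],[1,0.03,0.605,-0.05,0,0,0],[1,0.03,0.605,-0.05,0,0,0],[1,0.03,0.605,-0.05,0,0,0],[1,0.03,0.605,-0.05,0,0,0],[1,0.03,0.605,-0.02,0,0,0],[1,0.03,0.605,-0.009,0,0,0],[1,0.03,0.605,-0.009,0,0,0],[1,0.03,0.605,-0.009,0,0,0]]'; for i in 1 2 3 4 5; do python3 -m handwheel '[[1,0,0,0.001,0,0,0],[1,0,0,0.001,0,0,0]]' | grep -E "tool|^force"; done
```

```text
t: 13.85
tool_pos: [0.4545, -0.3271, 0.0807]
orientation: [3.141, 0.001, 0.002]
force: [0.1, -0.3, 0.8]
opening: 0.0001
gripper_force: 0.0
tool_pos: [0.4543, -0.3274, 0.0793]
force: [0.2, -0.1, -0.3]
tool_pos: [0.4539, -0.3271, 0.0776]
force: [-0.3, -1.4, 0.5]
tool_pos: [0.4539, -0.3271, 0.0765]
force: [0.4, -0.6, -0.1]
tool_pos: [0.454, -0.3273, 0.076]
force: [-1.2, 1.4, 3.5]
tool_pos: [0.4541, -0.3274, 0.0757]
force: [-4.0, 1.6, 9.8]
```

Contact at 62 mm confirms lid 2 is the loose one, and it was already tipped to its stop earlier. Pressing it home.

```bash
for i in 1 2 3 4 5; do python3 -m handwheel '[[1,0,0,0.0007,0,0,0],[1,0,0,0.0007,0,0,0]]' | grep -E "tool|^force"; done
```

```text
tool_pos: [0.4542, -0.3275, 0.0755]
force: [-5.2, 3.7, 13.5]
tool_pos: [0.4542, -0.3275, 0.0752]
force: [-6.9, 5.3, 17.1]
tool_pos: [0.4544, -0.3276, 0.0738]
force: [-2.6, 1.0, 10.9]
tool_pos: [0.4544, -0.3276, 0.0735]
force: [-4.2, 2.6, 13.4]
tool_pos: [0.4544, -0.3277, 0.0732]
force: [-5.5, 4.0, 15.3]
```

```bash
for i in 1 2 3 4; do python3 -m handwheel '[[1,0,0,0.0007,0,0,0],[1,0,0,0.0007,0,0,0]]' | grep -E "tool|^force"; done
```

```text
tool_pos: [0.4545, -0.3276, 0.0712]
force: [-0.6, 1.7, 7.1]
tool_pos: [0.4545, -0.3277, 0.0712]
force: [-2.3, 2.1, 11.6]
tool_pos: [0.4546, -0.3277, 0.0711]
force: [-5.4, 4.1, 18.6]
tool_pos: [0.4547, -0.3277, 0.0711]
force: [-7.2, 6.5, 22.8]
```

Dropped to 0.0712 and firm, i.e. 57 mm. Check both ends lightly, then the picture.

```bash
python3 -m handwheel '[[1,0,0,-0.014,0,0,0],[1,0,0,-0.014,0,0,0],[1,0.012,-0.043,-0.014,0,0,0],[1,0.012,-0.043,-0.014,0,0,0],[1,0.012,-0.043,-0.008,0,0,0],[1,0.012,-0.043,-0.004,0,0,0],[1,0.012,-0.043,-0.002,0,0,0],[1,0.012,-0.043,-0.002,0,0,0]]'| grep -E "tool|^force"; python3 -m handwheel '[[1,0,0,-0.012,0,0,0],[1,0,0,-0.012,0,0,0],[1,-0.024,0.086,-0.012,0,0,0],[1,-0.024,0.086,-0.012,0,0,0],[1,-0.024,0.086,-0.006,0,0,0],[1,-0.024,0.086,-0.002,0,0,0],[1,-0.024,0.086,0,0,0,0],[1,-0.024,0.086,0,0,0,0]]'| grep -E "tool|^force"; python3 -m handwheel '[[1,0,0,-0.06,0,0,0],[1,0,0,-0.12,0,0,0],[1,-0.1,-0.06,-0.12,0,0,0],[1,-0.1,-0.06,-0.12,0,0,0],[1,-0.1,-0.06,-0.12,0,0,0]]'
python3 - <<'E'
from h import *
p=robot.read_camera("top"); q=robot.read_camera("scene")
a=cv2.resize(p["frame"][130:260,70:420],(800,297),interpolation=3); b=cv2.resize(q["frame"][160:290,180:440],(600,300),interpolation=3)
b=np.pad(b,((0,0),(0,200),(0,0))); cv2.imwrite("pics/e.png",cv2.cvtColor(np.vstack([a,b]),cv2.COLOR_RGB2BGR))
E
```

```text
tool_pos: [0.4656, -0.2847, 0.0711]
force: [-5.2, 4.1, 11.8]
tool_pos: [0.4419, -0.3694, 0.0712]
force: [-6.7, 1.0, 10.1]
t: 19.98
tool_pos: [0.3395, -0.3067, 0.1886]
orientation: [-3.139, -0.001, 0.003]
force: [0.4, -0.0, 0.2]
opening: 0.0003
gripper_force: 0.0
```

View pics/e.png

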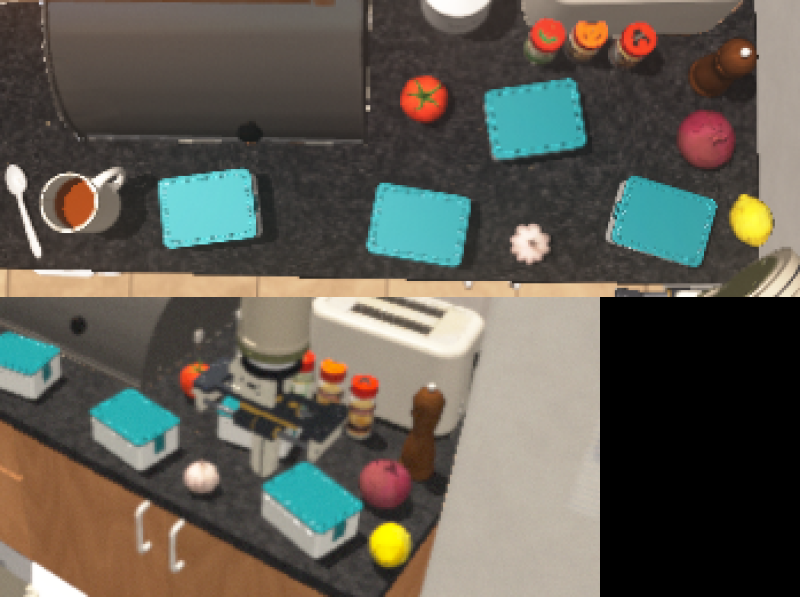

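The picture shows lid 2 (crop about (310,497)) flush on its box. Both its ends were firm at 57 mm, nothing else has moved, and the arm is clear.

```bash
python3 -c "
from plant import robot
print(robot.close_job())"
```

```text
the job is handed in; nothing more can be done
None
```

The loose lid was the one at about (0.454, -0.327): it tipped under the edge press, I pressed it home until it was firm and flush at 57 mm at the middle and both ends, and the job is handed in (no verdict came back).

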